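# Close up a dammed row of glass strips with the loose dam bar

### The arm

A 6-joint arm with a two-finger parallel gripper is mounted at the origin on the work surface. World frame = base frame: x ahead of the robot, y to its left, z up, the work surface at z = 0. Lengths are in m, angles in rad, forces in N, time in s.
With the tool pointing down it reaches from about 0.3 to 0.85 m from the base axis. Payload 4.2 kg.
Tool frame: the origin (TCP) lies at the very end of the fingers, on their centre line; the grasp point (between the pads) lies tcp_to_grasp behind it (tcp_to_grasp is the distance from the TCP to the grasp point, in m); z points along the fingers, y is the line along which they close (so a half turn about z gives the same grasp; the last joint's range is limited). The gripper opens to 91 mm and grips with 3 to 60 N. Pads are 32 mm wide; open, the fingers measure 118 mm over their backs; the gripper's body (76 mm by 178 mm) begins 60 mm behind the grasp point.
Start: joints at [-1.241, 0.32, 1.565, -0, 1.257, -0.02], TCP at [0.197, -0.54, 0.214] pointing down, gripper open.
Joint ranges: [-3.11, 3.11], [-0.84, 2.01], [0.21, 2.61], [-1.34, 4.49], [0.05, 2.63], [-2.56, 2.56]. Speed limits (rad/s): [2.57, 2.57, 3.14, 3.14, 3.14, 3.14].

### API

Orientations are given as a 3x3 rotation matrix whose columns are the frame's x, y, z axes.
In Python, from rig import * gives the robot as it stands. The module is installed in compiled form; this text tells all that it offers.
- The arm moves only by the tool drive_tool, never from a script. Its argument "moves" is a list of rows, each a list of 2 entries, a list of its own where there are three numbers: the shift along the tool's x, y, z each as a share of 0.25 m, from -1 to 1, then the turn, a rotation vector about the tool's x, y, z each as a share of 45 degrees, from -1 to 1. In form: [[[dx, dy, dz], [wx, wy, wz]], ...]. A call has 1 to 5 rows; each row is the pose to reach, as a shift and turn from the pose commanded when the call began, along the tool's axes at that moment; what a row does not reach only later rows make up. A row lasts 1/8 s, in which the tool goes at most 62.5 mm and 10.7 degrees, less where a joint would pass 70% of its speed; a pose out of reach is approached as far as the arm can. A call with a number of a shift or a turn outside -1 to 1 is refused whole. A call with a gripper value outside its range is refused whole. "gripper" is the gripper command: -1 is fully open, 1 is shut, values between are in proportion, set as the call begins (left out, the last holds). The fingers move at their own pace and stop on an object; "force" is the grip in N (left out, the last holds). Time passes only in rows, so rows that repeat a pose let the fingers close. It gives the time, the measured TCP pose, the force, the opening and the grip force at its end, in the units of the state.
- observe(): the state, without advancing time (a new reading comes with each control period).
- camera(name): name is "scene" or "top"; returns a dict with "img" (400x640x3 uint8, red, green, blue), "fovy" (degrees; the focal length in pixels is half the picture's height over the tangent of half this angle, whatever the lens; pixels are square), "cx", "cy" (the principal point, pixels), "camera_from_world" (4x4, takes a point from world to camera coordinates). Camera axes: x right, y up, looking along -z (the intrinsics and any distortion apply to the point x, -y, -z); pixel columns grow to the right and rows downward; lengths in m; the calibration is good to about 2 mm. A picture is of the moment at which its call begins. There is no depth.
- sign_off(): hands the job in; it is judged then, once.
The state is a dict: "clock": time; "q": joint angles; "joint_vel": joint speeds; "effort": joint torques, N m; "ee_pos": TCP position; "tcp_rot": TCP orientation; "contact_force": force on the tool from outside, world axes, zero at the start; "ft_torque": the same for the moment, N m; "grip_width": finger opening in m; "finger_force": force on a finger pad.
Only numpy, scipy, OpenCV 4.12 (cv2) and the standard library are available. Lean on these libraries where they do the work, as an engineer would, in place of code of your own. Each camera call takes 0.05 s, during which the arm holds its last target. There are 200 camera calls.

### The job

Five cut glass strips lie loosely in the dammed channel on the kiln shelf. Pick up the loose steel bar, set it down in the open end of the channel behind them, and use it to push the five strips together as one group until they are tight side by side and pressed solid against the far dam; hold them pressed there for a moment, firmly but gently, for glass chips if it is forced or touched with the gripper. Leave the bar standing on the shelf, close against the row as its fourth dam, and leave the spare strip and everything else alone.

Things in the scene. Friction and masses are not known exactly. Their poses are not given: they have to be found in the camera images.
- bar: loose stainless flat bar standing on its long edge on the bench, left or right of the kiln shelf: 100 mm long (y), 12 mm thick (x), 50 mm high (z), about 0.45 kg. Origin: centre of its underside. Grip it across its 12 mm, finger ends 15 to 30 mm above its underside, so that they clear the glass when pushing
- shelf: fixed cream kiln shelf, 310 (x) x 170 (y) x 12 mm. Origin: centre of its underside. Three steel dams, 12 mm thick, 28 mm high, form a U on it, open to -x: inner faces of the side dams at y = +-55 mm, from x = -130 to +87 mm; far dam's inner face at x = +75. The five strips lie in x = -75 to +74; behind them the channel is empty, for the bar
- far_dam: the far dam, a steel bar fixed across the end of the channel: 12 mm (x) by 110 mm (y) by 28 mm high. Origin: centre of its underside, at x = +81 mm, y = 0 on the shelf's top; axes as the shelf's. Rigid. The loose strips slide along the shelf's +x towards it under 1 to 3 N in all; once the row is closed and rests against it the push stiffens at once, and about 5 N seats it
- dam_face (a point): foot of the middle of the far dam's inner face, at x = +75 mm, y = 0 on the shelf's top; axes as the shelf's (strips and channel lie on its -x side)
- strip_a: one of six hand-cut teal glass strips: 100 mm long (y), 9 mm thick, 9 to 25 mm wide (x; widths differ and are not known). Origin: centre of its underside. Five lie loose and slightly askew, gaps 2 to 20 mm, side by side across the shelf's channel (together 71 to 87 mm wide); the sixth, any of them, is a spare lying on the shelf beyond the far dam
- strip_b: one of six hand-cut teal glass strips: 100 mm long (y), 9 mm thick, 9 to 25 mm wide (x; widths differ and are not known). Origin: centre of its underside. Five lie loose and slightly askew, gaps 2 to 20 mm, side by side across the shelf's channel (together 71 to 87 mm wide); the sixth, any of them, is a spare lying on the shelf beyond the far dam
- strip_c: one of six hand-cut teal glass strips: 100 mm long (y), 9 mm thick, 9 to 25 mm wide (x; widths differ and are not known). Origin: centre of its underside. Five lie loose and slightly askew, gaps 2 to 20 mm, side by side across the shelf's channel (together 71 to 87 mm wide); the sixth, any of them, is a spare lying on the shelf beyond the far dam
- strip_d: one of six hand-cut teal glass strips: 100 mm long (y), 9 mm thick, 9 to 25 mm wide (x; widths differ and are not known). Origin: centre of its underside. Five lie loose and slightly askew, gaps 2 to 20 mm, side by side across the shelf's channel (together 71 to 87 mm wide); the sixth, any of them, is a spare lying on the shelf beyond the far dam
- strip_e: one of six hand-cut teal glass strips: 100 mm long (y), 9 mm thick, 9 to 25 mm wide (x; widths differ and are not known). Origin: centre of its underside. Five lie loose and slightly askew, gaps 2 to 20 mm, side by side across the shelf's channel (together 71 to 87 mm wide); the sixth, any of them, is a spare lying on the shelf beyond the far dam
- strip_f: one of six hand-cut teal glass strips: 100 mm long (y), 9 mm thick, 9 to 25 mm wide (x; widths differ and are not known). Origin: centre of its underside. Five lie loose and slightly askew, gaps 2 to 20 mm, side by side across the shelf's channel (together 71 to 87 mm wide); the sixth, any of them, is a spare lying on the shelf beyond the far dam
- paddle: bystander: graphite paddle with a wooden handle, lying flat on the other side of the shelf from the bar; about 200 mm long (x), blade 85 x 60 mm, 18 mm high. Origin on the underside, where the rod meets the blade
- mug: bystander: white mug, 82 mm wide, 92 mm high, origin under its centre
- pot: bystander: clear glass pot, 72 mm wide, 85 mm high, origin under its centre
- pliers: bystander: pliers lying flat, 150 mm long along x, 12 mm high, origin under the pivot
- tweezers: bystander: steel tweezers lying flat, 140 mm long along x, origin under their middle
- frit_jar: bystander: small lidded glass jar, 56 mm wide, 75 mm high, origin under its centre
There are look-alikes about, which are no part of the job. Leave any purple look-alike of the strip_e alone. What is shaped like the strip_a but black is not meant.

How it is judged:
By the outcome, as a careful person would: the job done as asked, in the order asked, and still so for the second after the job is handed in, with the robot touching nothing.
It also fails if it takes over 64 s, if anything falls off the work surface, if the arm or the gripper's body presses on something with over 40 N, if the wrist force passes 120 N, or if a joint passes its speed limit or range.

## Working session

There is one attempt and no reset: what is moved stays moved. The work goes in short steps, Python scripts to look and compute and a tool call to move; the robot and the scene stay as the last step left them, time stands still between calls to the robot, and variables do not carry over. Pictures are saved under pics/ and viewed, at most 10 in all, crops included, and the job is handed in when it is done.

Besides the shell and the picture viewer there is one more tool, called after ">>>" as name(argument=value, ...), one argument or row to a line, values as JSON. drive_tool: Moves the arm, as the interface text tells. Its arguments: {"type":"object","properties":{"moves":{"type":"array"},"gripper":{"type":"number"},"force":{"type":"number"}},"required":["moves"]}

```bash
mkdir -p pics; python3 - <<'E'
from rig import *
import cv2,numpy as np
for n in("scene","top"):
    c=camera(n); cv2.imwrite(f"pics/{n}0.png",c["img"][...,::-1]); print(n,c["fovy"],c["cx"],c["cy"],np.round(c["camera_from_world"],4).tolist(),[k for k in c])
s=observe();print({k:np.round(v,3).tolist() for k,v in s.items()})
import rig;print([k for k in dir(rig) if k[0]!='_'], globals().get('tcp_to_grasp'))
E
```

```text
scene 53.131862326118636 315.0109079565847 208.15445105199512 [[0.2764, 0.961, 0.0085, -0.182], [-0.6423, 0.1781, 0.7454, 0.3739], [0.7149, -0.2115, 0.6665, -1.357], [0.0, 0.0, 0.0, 1.0]] ['img', 'fovy', 'cx', 'cy', 'camera_from_world']
top 49.24292990514653 320.8105100859603 201.86894602617494 [[-0.0104, -0.9999, -0.0128, 0.0123], [0.9974, -0.0113, 0.0716, -0.638], [-0.0718, -0.012, 0.9973, -1.1894], [0.0, 0.0, 0.0, 1.0]] ['img', 'fovy', 'cx', 'cy', 'camera_from_world']
{'clock': 0.1, 'q': [-1.241, 0.32, 1.566, -0.0, 1.257, -0.02], 'joint_vel': [0.0, -0.001, -0.002, -0.001, 0.003, -0.002], 'effort': [-0.001, -41.334, -23.251, 0.073, 0.042, -0.0], 'ee_pos': [0.197, -0.54, 0.213], 'tcp_rot': [[0.939, 0.343, -0.001], [0.343, -0.939, 0.001], [0.0, -0.002, -1.0]], 'contact_force': [0.022, -0.466, -0.01], 'ft_torque': [-0.027, 0.002, -0.008], 'finger_force': 0.0, 'grip_width': 0.091}
['PlanningError', 'camera', 'observe', 'sign_off', 'tcp_to_grasp'] 0.0188
```

View pics/scene0.png

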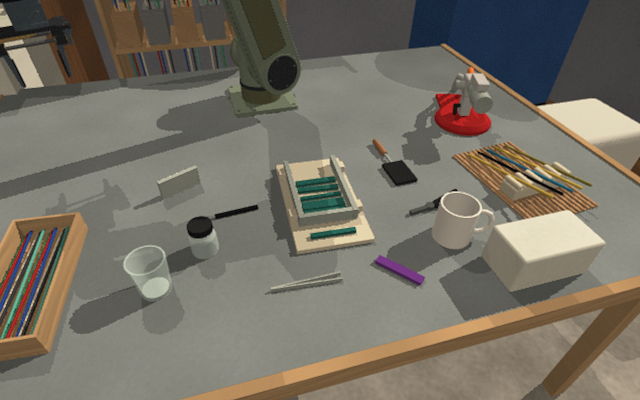

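View pics/top0.png

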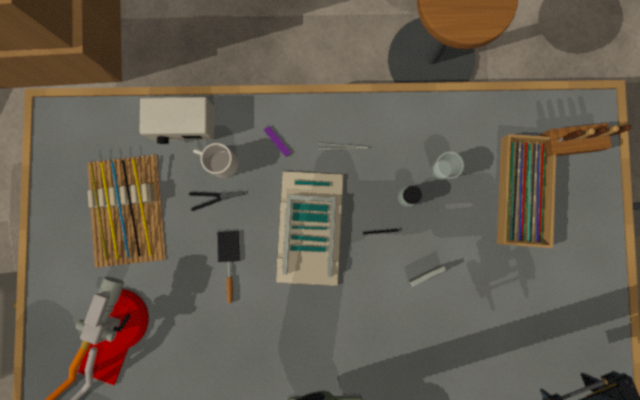

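The scene view shows the steel bar standing at about (180,182), the shelf's U at (322,200), the spare strip at (333,233), the purple look-alike at (400,270), and the black look-alike at (237,211). In the top view the bar is at (428,275), black at (381,231), purple at (278,141), the shelf at (311,228) and the spare at (314,183). Candidates for the bar are the grey bar (428,275), the black strip (381,231), the tweezers (343,146) and the fixed dams. By its description I choose the grey bar and check it in a crop.

```bash
cat > h.py <<'E'
import numpy as np,cv2
from rig import *
def cam(n):
    c=camera(n);c["f"]=200/np.tan(np.radians(c["fovy"]/2));return c
def proj(c,P):
    T=c["camera_from_world"];p=np.atleast_2d(P)@T[:3,:3].T+T[:3,3]
    return np.c_[c["cx"]+c["f"]*p[:,0]/-p[:,2],c["cy"]-c["f"]*p[:,1]/-p[:,2]]
def ray(c,uv):
    T=c["camera_from_world"];R=T[:3,:3];d=R.T@np.array([(uv[0]-c["cx"])/c["f"],-(uv[1]-c["cy"])/c["f"],-1]);return -R.T@T[:3,3],d/np.linalg.norm(d)
def on(c,uv,z):
    o,d=ray(c,uv);return o+d*(z-o[2])/d[2]
def tri(c1,u1,c2,u2):
    o1,d1=ray(c1,u1);o2,d2=ray(c2,u2)
    t=np.linalg.lstsq(np.c_[d1,-d2],o2-o1,rcond=None)[0];a=o1+d1*t[0];b=o2+d2*t[1];return (a+b)/2,np.linalg.norm(a-b)
E
python3 - <<'E'
from h import *
t=cam("top");s=cam("scene")
a=cv2.resize(t["img"][255:295,400:470],None,fx=8,fy=8,interpolation=cv2.INTER_CUBIC)
b=cv2.resize(s["img"][155:205,145:215],None,fx=8,fy=8,interpolation=cv2.INTER_CUBIC)
o=np.zeros((800-80,560,3),np.uint8);o[:320]=a;o[320:]=b
o=cv2.resize(o,(440,566))
c=cv2.resize(t["img"][165:290,270:350],(360,562),interpolation=cv2.INTER_CUBIC)
v=np.zeros((566,800,3),np.uint8);v[:,:440]=o;v[:562,440:]=c
cv2.imwrite("pics/crop1.png",v[...,::-1])
c2=cv2.resize(s["img"][150:255,265:380],(800,730),interpolation=cv2.INTER_CUBIC)
cv2.imwrite("pics/crop2.png",cv2.resize(c2,(657,600))[...,::-1])
# distortion check: table straight edge rows + known sizes later
print(on(t,(411,282),.05),on(t,(446,267),.05))
E
```

```text
[ 0.4186581  -0.23390107  0.05      ] [ 0.45754708 -0.32837202  0.05      ]
```

View pics/crop1.png

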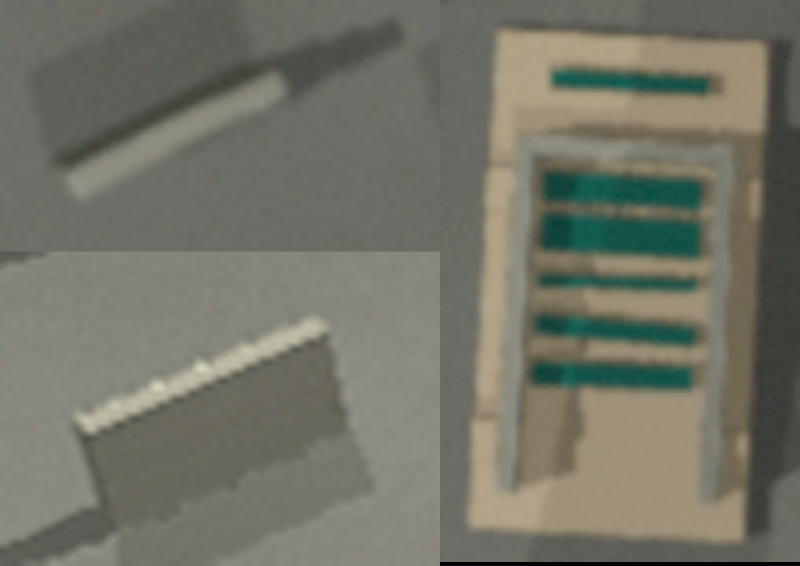

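View pics/crop2.png

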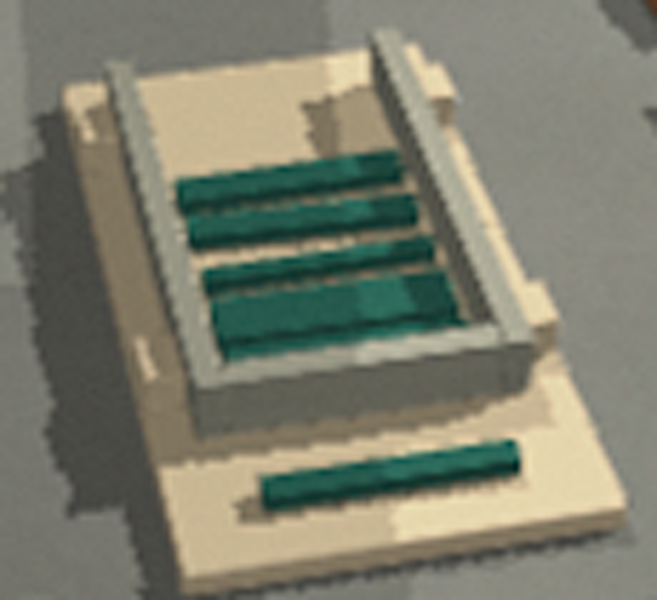

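The crop confirms it: a standing grey flat bar, bright top face, top-view pixel ≈(427.5,276), scene ≈(177,174). The shelf's U opens towards the robot, with five strips in it and the spare beyond the far dam.

```bash
cat > m.py <<'E'
from h import *
def big(m):
    cs,_=cv2.findContours(m.astype(np.uint8),cv2.RETR_EXTERNAL,cv2.CHAIN_APPROX_NONE);return max(cs,key=cv2.contourArea)
def rectup(img,box,fn,k=8):
    x0,y0,x1,y1=box;u=cv2.resize(img[y0:y1,x0:x1],None,fx=k,fy=k,interpolation=cv2.INTER_CUBIC)
    h=cv2.cvtColor(u,cv2.COLOR_RGB2HSV).astype(int);c=big(fn(u.astype(int),h))
    f=lambda p:(np.array(p)+.5)/k-.5+[x0,y0]
    return f(cv2.boxPoints(cv2.minAreaRect(c))),f(c[:,0]),cv2.contourArea(c)/k/k
E
python3 - <<'E'
from m import *
np.set_printoptions(precision=4,suppress=True)
t=cam("top");s=cam("scene")
for th in(128,140):
  bt,ct,at=rectup(t["img"],(405,258,450,290),lambda u,h:h[...,2]>th)
  print("top bar",th,bt.tolist(),at,bt.mean(0),[on(t,p,.05) for p in bt])
for th in(160,180):
  bs,cs_,as_=rectup(s["img"],(150,160,210,200),lambda u,h:h[...,2]>th)
  print("scene bar",th,bs.tolist(),as_)
print("tri",tri(t,bt.mean(0),s,bs.mean(0)))
# shelf top view: cream hull
b,c,a=rectup(t["img"],(270,165,350,292),lambda u,h:(h[...,1]>55)&(h[...,0]<25)&(h[...,2]>120))
hp=cv2.approxPolyDP(cv2.convexHull(c.astype(np.float32)),3,True)[:,0]
print("shelf",hp.tolist());print(np.array([on(t,p,.012) for p in hp]))
b2,c2,a2=rectup(s["img"],(270,150,380,255),lambda u,h:(h[...,1]>50)&(h[...,0]<25)&(h[...,2]>110))
print("shelf scene",cv2.approxPolyDP(cv2.convexHull(c2.astype(np.float32)),3,True)[:,0].tolist())
E
```

```text
top bar 128 [[409.76330852508545, 282.48169326782227], [442.72053146362305, 265.78530502319336], [444.73778915405273, 269.7672004699707], [411.78056716918945, 286.4635887145996]] 125.2265625 [427.2505 276.1244] [array([ 0.4174, -0.2306,  0.05  ]), array([ 0.4609, -0.3197,  0.05  ]), array([ 0.4502, -0.3248,  0.05  ]), array([ 0.4068, -0.2357,  0.05  ])]
top bar 140 [[410.7845039367676, 282.8990306854248], [430.1944999694824, 272.97836780548096], [431.4699020385742, 275.4737186431885], [412.0599060058594, 285.39438247680664]] 32.0703125 [421.1272 279.1864] [array([ 0.4163, -0.2333,  0.05  ]), array([ 0.4421, -0.2857,  0.05  ]), array([ 0.4354, -0.289 ,  0.05  ]), array([ 0.4097, -0.2365,  0.05  ])]
scene bar 160 [[156.41093921661377, 180.29025840759277], [195.05137252807617, 163.77871131896973], [196.48178482055664, 167.12617683410645], [157.84135055541992, 183.6377239227295]] 111.09375
scene bar 180 [[157.09784746170044, 180.3900375366211], [194.3688201904297, 164.51536512374878], [195.5113067626953, 167.1977310180664], [158.2403335571289, 183.07240295410156]] 63.3046875
tri (array([ 0.4244, -0.2725,  0.0406]), np.float64(0.01841605525211684))
shelf [[283.9375, 171.3125], [341.9375, 175.0625], [336.4375, 284.6875], [276.5625, 279.6875]]
[[ 0.7265  0.1086  0.012 ]
 [ 0.7139 -0.0548  0.012 ]
 [ 0.4089 -0.0354  0.012 ]
 [ 0.4241  0.1303  0.012 ]]
shelf scene [[337.0625, 157.4375], [362.0625, 204.4375], [373.5625, 240.8125], [297.1875, 253.3125], [275.5625, 165.1875]]
```

```bash
cat >> m.py <<'E'
def fitrect(c): return cv2.boxPoints(cv2.minAreaRect(c.astype(np.float32)))
E
python3 - <<'E'
from m import *
np.set_printoptions(precision=4,suppress=True)
t=cam("top");s=cam("scene")
print("tri bar",tri(t,(427.25,276.12),s,(176.45,173.7)))
bt,ct,at=rectup(t["img"],(405,258,450,290),lambda u,h:h[...,2]>128)
bs,cs_,_=rectup(s["img"],(150,160,210,200),lambda u,h:h[...,2]>160)
for nm,cc,c in(("top",t,ct),("scene",s,cs_)):
  w=np.array([on(cc,p,.05)[:2] for p in c])*1000;r=cv2.minAreaRect(w.astype(np.float32));print(nm,"bar world",r)
for nm,cc,box in(("top",t,(268,163,352,294)),("scene",s,(262,148,385,262))):
  # cream/any saturated warm; contour pushed to z=.012 plane
  for S in(45,60):
    b,c,a=rectup(cc["img"],box,lambda u,h:(h[...,1]>S)&(h[...,0]<28)&(h[...,2]>90))
    w=np.array([on(cc,p,.012)[:2] for p in c])*1000;r=cv2.minAreaRect(w.astype(np.float32));print(nm,S,"shelf world",r)
# strips (teal)
for nm,cc,box in(("top",t,(285,170,340,260)),("scene",s,(262,148,385,262))):
  k=8;x0,y0,x1,y1=box;u=cv2.resize(cc["img"][y0:y1,x0:x1],None,fx=k,fy=k,interpolation=cv2.INTER_CUBIC);h=cv2.cvtColor(u,cv2.COLOR_RGB2HSV)
  m=((h[...,0]>75)&(h[...,0]<100)&(h[...,1]>120)).astype(np.uint8)
  cs,_=cv2.findContours(m,cv2.RETR_EXTERNAL,cv2.CHAIN_APPROX_NONE)
  for c in cs:
    if cv2.contourArea(c)<2000: continue
    w=np.array([on(cc,(p+.5)/k-.5+[x0,y0],.021)[:2] for p in c[:,0]])*1000;print(nm,"strip",cv2.minAreaRect(w.astype(np.float32)))
E
```

```text
tri bar (array([ 0.4337, -0.2789,  0.0491]), np.float64(0.002121826586434564))
top bar world ((433.72552490234375, -277.572509765625), (11.804218292236328, 98.84480285644531), 25.866785049438477)
scene bar world ((434.0462951660156, -278.55413818359375), (14.26013469696045, 98.959228515625), 25.18650245666504)
top 45 shelf world ((568.0446166992188, 38.11423873901367), (174.30032348632812, 313.5170593261719), 86.3051986694336)
top 60 shelf world ((568.19091796875, 36.520668029785156), (170.06640625, 309.5740966796875), 86.43775177001953)
scene 45 shelf world ((572.685546875, 39.89750671386719), (178.87313842773438, 320.1644287109375), 86.18487548828125)
scene 60 shelf world ((573.0450439453125, 39.839717864990234), (176.4309539794922, 316.9981994628906), 86.32980346679688)
top strip ((510.7791748046875, 42.416011810302734), (94.3173599243164, 11.448783874511719), 88.36840057373047)
top strip ((538.4154663085938, 40.2021369934082), (94.07345581054688, 9.220970153808594), 84.66893005371094)
top strip ((596.8433837890625, 36.33612823486328), (94.41497039794922, 19.971235275268555), 86.20403289794922)
top strip ((624.5855102539062, 35.373512268066406), (94.45552062988281, 15.628501892089844), 86.04520416259766)
top strip ((692.0304565429688, 29.58287811279297), (93.79418182373047, 7.018281936645508), 86.06312561035156)
scene strip ((695.55126953125, 29.164649963378906), (98.44230651855469, 15.928384780883789), 86.48081970214844)
scene strip ((602.583984375, 35.53272247314453), (97.8925552368164, 34.69783401489258), 85.9560546875)
scene strip ((571.7214965820312, 38.06687927246094), (96.74043273925781, 14.443975448608398), 88.12496948242188)
scene strip ((527.6575317382812, 40.72149658203125), (98.16083526611328, 49.49446487426758), 85.02740478515625)
```

```bash
cat >> h.py <<'E'
def go(p,yaw):
    "shares from measured pose to world TCP p, tool-y yaw (deg), tool down"
    s=observe();R=np.array(s["tcp_rot"]);y=np.radians(yaw)
    Rt=np.array([[-np.sin(y),np.cos(y),0],[np.cos(y),np.sin(y),0],[0,0,-1]]).T
    w=cv2.Rodrigues(R.T@Rt)[0][:,0]
    print("shift",np.round(R.T@(np.array(p)-s["ee_pos"])/.25,4),"turn",np.round(w/(np.pi/4),4))
def st():
    s=observe();R=np.array(s["tcp_rot"]);print(round(s["clock"],2),np.round(s["ee_pos"],4),"yaw",np.round(np.degrees(np.arctan2(R[1,1],R[0,1])),2),"F",np.round(s["contact_force"],2),"w",np.round(s["grip_width"],4),"ff",np.round(s["finger_force"],2))
E
python3 - <<'E'
from m import *
np.set_printoptions(precision=4,suppress=True)
t=cam("top");s=cam("scene")
for nm,cc,box in(("top",t,(279,188,341,280)),("scene",s,(278,155,362,230))):
  for S in(40,55):
    b,c,a=rectup(cc["img"],box,lambda u,h:(h[...,1]<S)&(h[...,2]>100))
    w=np.array([on(cc,p,.04)[:2] for p in c])*1000;print(nm,S,cv2.minAreaRect(w.astype(np.float32)))
go((.434,-.278,.12),25.9)
E
```

```text
top 40 ((546.8236083984375, 38.83042526245117), (135.0078125, 215.978759765625), 86.25442504882812)
top 55 ((546.191162109375, 39.1989631652832), (139.2373504638672, 221.21713256835938), 86.375244140625)
scene 40 ((548.7227172851562, 45.06983184814453), (217.4416046142578, 238.92507934570312), 74.67315673828125)
scene 55 ((561.6279907226562, 41.532875061035156), (217.4416046142578, 265.6874694824219), 74.67317199707031)
shift [ 1.2498 -0.6603  0.3758] turn [-0.     -0.     -2.1302]
```

>>> drive_tool(
  moves=[
    [[0, 0, 0], [0, 0, -0.9]],
    [[0, 0, 0], [0, 0, -0.9]],
    [[0, 0, 0], [0, 0, -0.9]],
    [[0, 0, 0], [0, 0, -0.9]],
  ],
  gripper=-1,
)

```text
clock: 1.0
ee_pos: [0.1971, -0.5402, 0.214]
tcp_rot: [[0.487, 0.873, 0.0], [0.873, -0.487, -0.0], [-0.0, 0.0, -1.0]]
contact_force: [0.1, -0.8, -0.3]
grip_width: 0.091
finger_force: 0.0
```

```bash
python3 -c "
from h import *
st();go((.434,-.278,.12),25.9)"
```

```text
1.0 [ 0.1971 -0.5402  0.214 ] yaw -29.17 F [ 0.15 -0.76 -0.28] w 0.091 ff 0.0
shift [1.3777 0.3163 0.3759] turn [ 1.0000e-04  1.0000e-04 -1.2238e+00]
```

>>> drive_tool(
  moves=[
    [[0.2, 0.05, 0], [0, 0, -0.23]],
    [[0.4, 0.1, 0], [0, 0, -0.46]],
    [[0.6, 0.15, 0], [0, 0, -0.69]],
    [[0.8, 0.19, 0], [0, 0, -0.92]],
    [[0.98, 0.22, 0], [0, 0, -1]],
  ],
)

```text
clock: 1.62
ee_pos: [0.3665, -0.3525, 0.2141]
tcp_rot: [[-0.271, 0.963, 0.0], [0.963, 0.271, -0.0], [-0.0, 0.0, -1.0]]
contact_force: [-0.0, -0.1, 0.1]
grip_width: 0.0916
finger_force: 0.0
```

```bash
python3 -c "
from h import *
st();go((.434,-.278,.12),25.9)"
```

```text
1.62 [ 0.3665 -0.3525  0.2141] yaw 15.72 F [-0.02 -0.1   0.1 ] w 0.0916 ff 0.0
shift [0.2141 0.3405 0.3765] turn [ 0.0004  0.0007 -0.2263]
```

>>> drive_tool(
  moves=[
    [[0.1, 0.17, 0.18], [0, 0, -0.13]],
    [[0.214, 0.34, 0.376], [0, 0, -0.226]],
    [[0.214, 0.34, 0.376], [0, 0, -0.226]],
    [[0.214, 0.34, 0.376], [0, 0, -0.226]],
  ],
)

```text
clock: 2.12
ee_pos: [0.4332, -0.2797, 0.12]
tcp_rot: [[-0.435, 0.901, -0.0], [0.901, 0.435, -0.0], [-0.0, -0.001, -1.0]]
contact_force: [-0.3, -0.7, 0.3]
grip_width: 0.0913
finger_force: 0.0
```

```bash
python3 - <<'E'
from h import *
st();go((.434,-.278,.022),25.9)
t=camera("top")["img"][235:310,370:480];s=camera("scene")["img"][100:210,110:250]
v=np.zeros((560,800,3),np.uint8);v[:300,:440]=cv2.resize(t,(440,300));v[:283,440:]=cv2.resize(s,(360,283))
cv2.imwrite("pics/g.png",v[:300,...,::-1])
E
```

```text
2.12 [ 0.4332 -0.2797  0.12  ] yaw 25.75 F [-0.25 -0.67  0.3 ] w 0.0913 ff 0.0
shift [0.0048 0.0061 0.3921] turn [-0.0007  0.0001 -0.0033]
```

View pics/g.png

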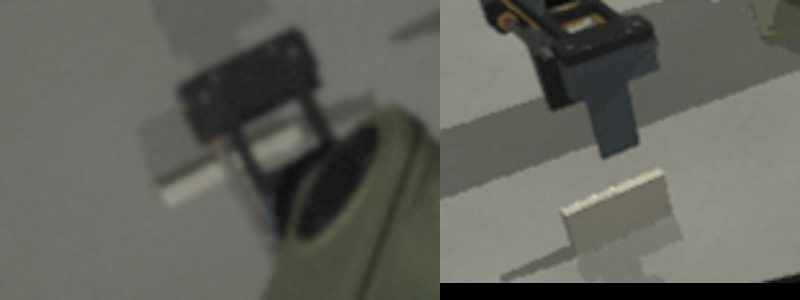

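The gripper stands above the bar with its broad finger faces parallel to it (crop ≈(615,120) over the bar at (615,205)), so it is right to descend.

>>> drive_tool(
  moves=[
    [[0.005, 0.006, 0.13], [0, 0, -0.003]],
    [[0.005, 0.006, 0.26], [0, 0, -0.003]],
    [[0.005, 0.006, 0.35], [0, 0, -0.003]],
    [[0.005, 0.006, 0.392], [0, 0, -0.003]],
    [[0.005, 0.006, 0.392], [0, 0, -0.003]],
  ],
)

```text
clock: 2.85
ee_pos: [0.4338, -0.2788, 0.0224]
tcp_rot: [[-0.435, 0.901, 0.001], [0.901, 0.435, -0.001], [-0.001, 0.0, -1.0]]
contact_force: [-0.1, -0.5, 0.2]
grip_width: 0.0911
finger_force: 0.0
```

>>> drive_tool(
  moves=[
    [[0, 0, 0], [0, 0, 0]],
    [[0, 0, 0], [0, 0, 0]],
    [[0, 0, 0], [0, 0, 0]],
    [[0, 0, 0], [0, 0, 0]],
    [[0, 0, 0], [0, 0, 0]],
  ],
  gripper=1,
  force=30,
)

```text
clock: 3.48
ee_pos: [0.4339, -0.2778, 0.022]
tcp_rot: [[-0.436, 0.9, 0.0], [0.9, 0.436, -0.0], [-0.0, 0.0, -1.0]]
contact_force: [-0.2, 0.0, -0.3]
grip_width: 0.044
finger_force: 0.0
```

>>> drive_tool(
  moves=[
    [[0, 0, 0], [0, 0, 0]],
    [[0, 0, 0], [0, 0, 0]],
    [[0, 0, 0], [0, 0, 0]],
  ],
)

```text
clock: 3.85
ee_pos: [0.4338, -0.2778, 0.0219]
tcp_rot: [[-0.436, 0.9, -0.0], [0.9, 0.436, -0.0], [0.0, -0.0, -1.0]]
contact_force: [-1.4, -0.9, 0.1]
grip_width: 0.014
finger_force: 1.9
```

```bash
python3 -c "
from h import *
st()"
```

```text
3.85 [ 0.4338 -0.2778  0.0219] yaw 25.85 F [-1.43 -0.94  0.09] w 0.014 ff 1.93
```

Let the grip settle, then lift.

>>> drive_tool(
  moves=[
    [[0, 0, 0], [0, 0, 0]],
    [[0, 0, 0], [0, 0, 0]],
    [[0, 0, 0], [0, 0, 0]],
  ],
)

```text
clock: 4.22
ee_pos: [0.4337, -0.2778, 0.0219]
tcp_rot: [[-0.436, 0.9, -0.0], [0.9, 0.436, -0.0], [0.0, -0.0, -1.0]]
contact_force: [-1.3, -0.7, -0.1]
grip_width: 0.0117
finger_force: 30.0
```

>>> drive_tool(
  moves=[
    [[0, 0, -0.06], [0, 0, 0]],
    [[0, 0, -0.18], [0, 0, 0]],
    [[0, 0, -0.3], [0, 0, 0]],
    [[0, 0, -0.4], [0, 0, 0]],
    [[0, 0, -0.4], [0, 0, 0]],
  ],
)

```text
clock: 4.85
ee_pos: [0.4349, -0.2785, 0.124]
tcp_rot: [[-0.436, 0.9, 0.004], [0.9, 0.436, -0.003], [-0.004, 0.003, -1.0]]
contact_force: [0.4, 0.4, -4.7]
grip_width: 0.012
finger_force: 30.0
```

```bash
python3 - <<'E'
from h import *
st();C=np.array([.5682,.0372]);a=np.radians(-3.65);ex=np.array([np.cos(a),np.sin(a)])
p=C-.102*ex;print(p);go((*p,.122),-3.65)
E
```

```text
4.85 [ 0.4349 -0.2785  0.124 ] yaw 25.84 F [ 0.36  0.44 -4.68] w 0.012 ff 30.0
[0.4664069  0.04369347]
shift [1.1049 0.6751 0.0051] turn [0.0045 0.0044 0.6554]
```

>>> drive_tool(
  moves=[
    [[0.15, 0.09, 0], [0, 0, 0.1]],
    [[0.34, 0.21, 0], [0, 0, 0.22]],
    [[0.53, 0.33, 0], [0, 0, 0.35]],
    [[0.72, 0.44, 0], [0, 0, 0.48]],
    [[0.88, 0.54, 0], [0, 0, 0.6]],
  ],
)

```text
clock: 5.48
ee_pos: [0.4581, -0.0189, 0.1207]
tcp_rot: [[0.023, 1.0, -0.003], [1.0, -0.023, 0.0], [0.0, -0.003, -1.0]]
contact_force: [0.0, -0.3, -4.7]
grip_width: 0.0117
finger_force: 30.0
```

```bash
python3 -c "
from h import *
st();go((.4664,.0437,.122),-3.65)"
```

```text
5.47 [ 0.4581 -0.0189  0.1207] yaw -1.31 F [ 0.05 -0.3  -4.66] w 0.0117 ff 30.0
shift [ 0.2513  0.0274 -0.0052] turn [-0.0033 -0.0002  0.0521]
```

>>> drive_tool(
  moves=[
    [[0.14, 0.015, 0], [0, 0, 0.03]],
    [[0.24, 0.027, -0.004], [0, 0, 0.052]],
    [[0.251, 0.027, -0.004], [0, 0, 0.052]],
    [[0.251, 0.027, -0.004], [0, 0, 0.052]],
    [[0.251, 0.027, -0.004], [0, 0, 0.052]],
  ],
)

```text
clock: 6.1
ee_pos: [0.4669, 0.0408, 0.1225]
tcp_rot: [[0.062, 0.998, -0.001], [0.998, -0.062, -0.0], [-0.001, -0.001, -1.0]]
contact_force: [-0.6, -0.5, -5.2]
grip_width: 0.0119
finger_force: 30.0
```

```bash
python3 - <<'E'
from m import *
st();go((.4664,.0437,.050),-3.65)
t=camera("top")["img"][165:290,265:355];s=camera("scene")["img"][110:250,260:380]
v=np.zeros((560,790,3),np.uint8);v[:500,:360]=cv2.resize(t,(360,500));v[:490,370:790]=cv2.resize(s,(420,490))
cv2.imwrite("pics/p1.png",v[:500,...,::-1])
E
```

```text
6.1 [0.4669 0.0408 0.1225] yaw -3.54 F [-0.59 -0.48 -5.17] w 0.0119 ff 30.0
shift [ 0.0117 -0.0026  0.29  ] turn [-0.0013  0.0007  0.0023]
```

View pics/p1.png

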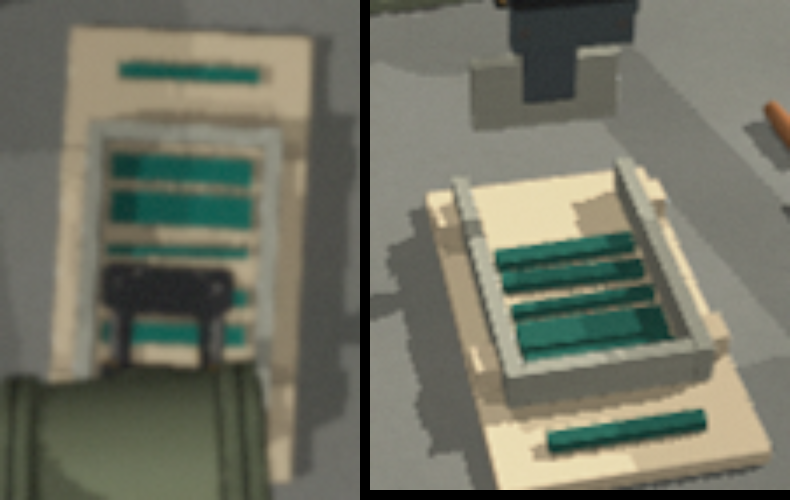

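The scene crop shows the bar level in the fingers (lower corners ≈(289.6,146.9) and (330.5,143.2) in full-image pixels), behind the open end of the U. I check its centre against the TCP.

```bash
python3 - <<'E'
from h import *
np.set_printoptions(precision=4,suppress=True)
s=cam("scene")
A=on(s,(289.4,146.7),.1006);B=on(s,(330.4,143.0),.1006);print(A,B,np.linalg.norm(A-B),(A+B)/2)
p=np.array(observe()["ee_pos"]);R=np.array(observe()["tcp_rot"])
for l in(-.05,.05):print(proj(s,p+R@[l,.006,.0219]))
go((.4664,.0437,.060),-3.65)
E
```

```text
[ 0.4681 -0.0096  0.1006] [0.4785 0.0896 0.1006] 0.09978313125762066 [0.4733 0.04   0.1006]
[[289.7116 147.0134]]
[[330.4774 142.3757]]
shift [ 0.0109 -0.0043  0.2514] turn [-0.0001  0.0003  0.0021]
```

>>> drive_tool(
  moves=[
    [[0.011, -0.003, 0.06], [0, 0, 0.002]],
    [[0.011, -0.003, 0.13], [0, 0, 0.002]],
    [[0.011, -0.003, 0.2], [0, 0, 0.002]],
    [[0.011, -0.003, 0.25], [0, 0, 0.002]],
    [[0.011, -0.003, 0.25], [0, 0, 0.002]],
  ],
)

```text
clock: 6.88
ee_pos: [0.4662, 0.0441, 0.0598]
tcp_rot: [[0.063, 0.998, -0.002], [0.998, -0.063, -0.0], [-0.0, -0.002, -1.0]]
contact_force: [-0.2, -0.9, -4.6]
grip_width: 0.0115
finger_force: 30.0
```

```bash
python3 - <<'E'
from m import *
st();go((.4664,.0437,.0365),-3.65)
t=camera("top")["img"][190:290,265:355];s=camera("scene")["img"][110:220,260:380]
v=np.zeros((460,800,3),np.uint8);v[:400,:360]=cv2.resize(t,(360,400));v[:385,370:790]=cv2.resize(s,(420,385))
cv2.imwrite("pics/p2.png",v[...,::-1])
E
```

```text
6.88 [0.4662 0.0441 0.0598] yaw -3.61 F [-0.17 -0.88 -4.65] w 0.0115 ff 30.0
shift [-0.0017  0.001   0.093 ] turn [-0.0025  0.0004  0.0009]
```

View pics/p2.png

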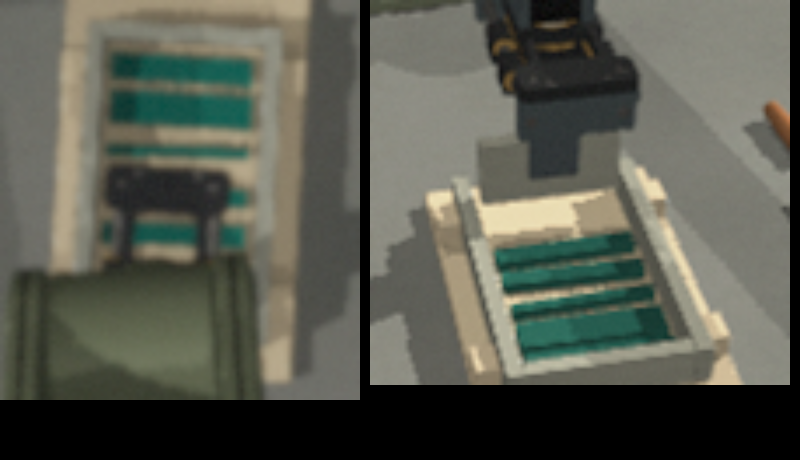

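The bar hangs between the two side dams with a gap at both ends (crop ≈478 and ≈620) and behind the last strip, so I lower it.

>>> drive_tool(
  moves=[
    [[-0.002, 0, 0.03], [-0.002, 0, 0]],
    [[-0.002, 0, 0.06], [-0.002, 0, 0]],
    [[-0.002, 0, 0.085], [-0.002, 0, 0]],
    [[-0.002, 0, 0.097], [-0.002, 0, 0]],
    [[-0.002, 0, 0.097], [-0.002, 0, 0]],
  ],
)

```text
clock: 7.6
ee_pos: [0.4667, 0.0439, 0.0359]
tcp_rot: [[0.063, 0.998, 0.001], [0.998, -0.063, -0.0], [-0.0, 0.001, -1.0]]
contact_force: [0.9, -0.4, -5.1]
grip_width: 0.012
finger_force: 30.0
```

>>> drive_tool(
  moves=[
    [[0, 0, 0.002], [0, 0, 0]],
    [[0, 0, 0.004], [0, 0, 0]],
    [[0, 0, 0.005], [0, 0, 0]],
    [[0, 0, 0.005], [0, 0, 0]],
  ],
)

```text
clock: 8.1
ee_pos: [0.4668, 0.0439, 0.035]
tcp_rot: [[0.062, 0.998, 0.002], [0.998, -0.062, -0.0], [-0.0, 0.002, -1.0]]
contact_force: [0.9, 0.2, -4.7]
grip_width: 0.0118
finger_force: 30.0
```

```bash
python3 -c "
from h import *
st();go((.4664,.0437,.0339),-3.65)"
```

```text
8.1 [0.4668 0.0439 0.035 ] yaw -3.58 F [ 0.94  0.2  -4.66] w 0.0118 ff 30.0
shift [-0.0009 -0.0017  0.0044] turn [0.0023 0.0001 0.0015]
```

>>> drive_tool(
  moves=[
    [[0, 0, 0.002], [0, 0, 0]],
    [[0, 0, 0.003], [0, 0, 0]],
    [[0, 0, 0.004], [0, 0, 0]],
    [[0, 0, 0.004], [0, 0, 0]],
  ],
)

```text
clock: 8.6
ee_pos: [0.4668, 0.0439, 0.034]
tcp_rot: [[0.062, 0.998, 0.002], [0.998, -0.062, -0.0], [-0.0, 0.002, -1.0]]
contact_force: [-0.9, -1.1, -3.7]
grip_width: 0.0122
finger_force: 30.0
```

>>> drive_tool(
  moves=[
    [[0, 0, 0.001], [0, 0, 0]],
    [[0, 0, 0.002], [0, 0, 0]],
    [[0, 0, 0.002], [0, 0, 0]],
    [[0, 0, 0.002], [0, 0, 0]],
  ],
)

```text
clock: 9.1
ee_pos: [0.4668, 0.0439, 0.0339]
tcp_rot: [[0.062, 0.998, 0.002], [0.998, -0.062, -0.0], [-0.0, 0.002, -1.0]]
contact_force: [-2.7, -1.3, 5.6]
grip_width: 0.0118
finger_force: 30.0
```

>>> drive_tool(
  moves=[
    [[0, 0, -0.002], [0, 0, 0]],
    [[0, 0.02, -0.002], [0, 0, 0.001]],
    [[0, 0.05, -0.002], [0, 0, 0.001]],
    [[0, 0.08, -0.002], [0, 0, 0.001]],
    [[0, 0.1, -0.002], [0, 0, 0.001]],
  ],
)

```text
clock: 9.72
ee_pos: [0.4917, 0.0424, 0.0339]
tcp_rot: [[0.063, 0.998, 0.001], [0.998, -0.063, -0.0], [-0.0, 0.001, -1.0]]
contact_force: [-5.6, 1.1, 5.0]
grip_width: 0.0122
finger_force: 30.0
```

>>> drive_tool(
  moves=[
    [[0, 0.008, 0], [0, 0, 0]],
    [[0, 0.016, 0], [0, 0, 0]],
    [[0, 0.024, 0], [0, 0, 0]],
    [[0, 0.032, 0], [0, 0, 0]],
    [[0, 0.04, 0], [0, 0, 0]],
  ],
)

```text
clock: 10.35
ee_pos: [0.5016, 0.0417, 0.0339]
tcp_rot: [[0.063, 0.998, 0.001], [0.998, -0.063, -0.0], [-0.0, 0.001, -1.0]]
contact_force: [-4.7, 0.5, 3.2]
grip_width: 0.0121
finger_force: 30.0
```

```bash
python3 -c "
from h import *
st();
C=np.array([.5682,.0372]);a=np.radians(-3.65);ex=np.array([np.cos(a),np.sin(a)])
d=np.array(observe()['ee_pos'])[:2]-C;print('shelf x,y',d@ex*1e3,d@[-ex[1],ex[0]]*1e3)"
```

```text
10.35 [0.5016 0.0417 0.0339] yaw -3.63 F [-4.7   0.46  3.23] w 0.0121 ff 30.0
shelf x,y -66.7505062075804 0.2640069946809073
```

>>> drive_tool(
  moves=[
    [[0, 0, -0.001], [0, 0, 0]],
    [[0, 0, -0.002], [0, 0, 0]],
    [[0, 0, -0.002], [0, 0, 0]],
  ],
)

```text
clock: 10.72
ee_pos: [0.5022, 0.0417, 0.0341]
tcp_rot: [[0.063, 0.998, 0.002], [0.998, -0.063, -0.0], [-0.0, 0.002, -1.0]]
contact_force: [-0.9, 0.8, -4.3]
grip_width: 0.0119
finger_force: 30.0
```

>>> drive_tool(
  moves=[
    [[0, 0.006, 0], [0, 0, 0]],
    [[0, 0.012, 0], [0, 0, 0]],
    [[0, 0.018, 0], [0, 0, 0]],
    [[0, 0.024, 0], [0, 0, 0]],
    [[0, 0.03, 0], [0, 0, 0]],
  ],
)

```text
clock: 11.35
ee_pos: [0.5093, 0.0412, 0.0345]
tcp_rot: [[0.063, 0.998, 0.001], [0.998, -0.063, -0.0], [-0.0, 0.002, -1.0]]
contact_force: [0.5, 0.1, -4.9]
grip_width: 0.0118
finger_force: 30.0
```

>>> drive_tool(
  moves=[
    [[0, 0.007, 0], [0, 0, 0]],
    [[0, 0.014, 0], [0, 0, 0]],
    [[0, 0.021, 0], [0, 0, 0]],
    [[0, 0.028, 0], [0, 0, 0]],
    [[0, 0.035, 0], [0, 0, 0]],
  ],
)

```text
clock: 11.98
ee_pos: [0.5181, 0.0407, 0.0345]
tcp_rot: [[0.063, 0.998, 0.002], [0.998, -0.063, -0.0], [-0.0, 0.002, -1.0]]
contact_force: [0.0, 1.2, -4.9]
grip_width: 0.012
finger_force: 30.0
```

>>> drive_tool(
  moves=[
    [[0, 0.007, 0], [0, 0, 0]],
    [[0, 0.014, 0], [0, 0, 0]],
    [[0, 0.021, 0], [0, 0, 0]],
    [[0, 0.028, 0], [0, 0, 0]],
    [[0, 0.035, 0], [0, 0, 0]],
  ],
)

```text
clock: 12.6
ee_pos: [0.5267, 0.0401, 0.0345]
tcp_rot: [[0.063, 0.998, 0.001], [0.998, -0.063, -0.0], [-0.0, 0.001, -1.0]]
contact_force: [-0.4, -0.1, -3.7]
grip_width: 0.012
finger_force: 30.0
```

>>> drive_tool(
  moves=[
    [[0, 0.007, 0], [0, 0, 0]],
    [[0, 0.014, 0], [0, 0, 0]],
    [[0, 0.021, 0], [0, 0, 0]],
    [[0, 0.028, 0], [0, 0, 0]],
    [[0, 0.035, 0], [0, 0, 0]],
  ],
)

```text
clock: 13.22
ee_pos: [0.5355, 0.0396, 0.0345]
tcp_rot: [[0.063, 0.998, 0.002], [0.998, -0.063, -0.0], [-0.0, 0.002, -1.0]]
contact_force: [-0.2, -0.3, -5.1]
grip_width: 0.0119
finger_force: 30.0
```

```bash
cat >> h.py <<'E'
def sx():
    C=np.array([.5682,.0372]);a=np.radians(-3.65);ex=np.array([np.cos(a),np.sin(a)]);d=np.array(observe()['ee_pos'])[:2]-C
    print('bar front shelf x',round(d@ex*1e3+6,2),'y',round(d@[-ex[1],ex[0]]*1e3,2))
E
python3 - <<'E'
from h import *
st();sx()
t=camera("top")["img"][165:290,265:355];s=camera("scene")["img"][120:255,260:380]
v=np.zeros((500,800,3),np.uint8);v[:500,:360]=cv2.resize(t,(360,500));v[:472,370:790]=cv2.resize(s,(420,472))
cv2.imwrite("pics/p3.png",v[...,::-1])
E
```

```text
13.22 [0.5355 0.0396 0.0345] yaw -3.63 F [-0.2 -0.3 -5.1] w 0.0119 ff 30.0
bar front shelf x -26.77 y 0.3
```

View pics/p3.png

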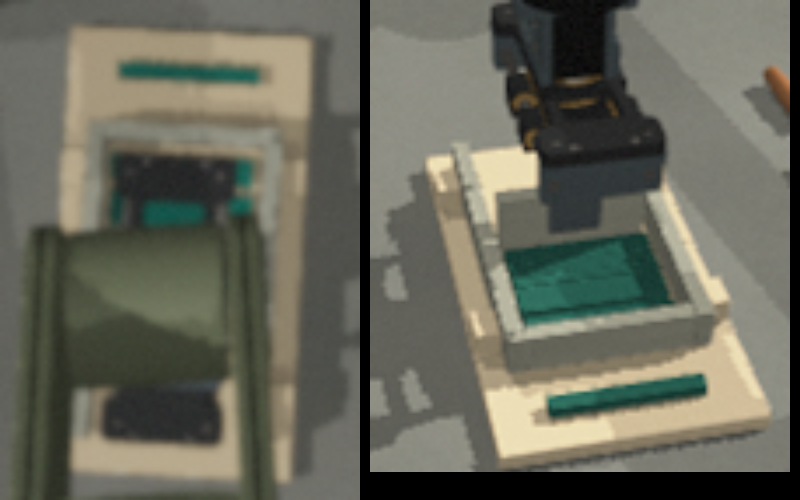

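The scene crop shows the strips nearly together (505–670, 240–320) with a little room left to the far dam, and the bar square in the channel. I go on more slowly.

>>> drive_tool(
  moves=[
    [[0, 0.006, 0], [0, 0, 0]],
    [[0, 0.012, 0], [0, 0, 0]],
    [[0, 0.018, 0], [0, 0, 0]],
    [[0, 0.024, 0], [0, 0, 0]],
    [[0, 0.028, 0], [0, 0, 0]],
  ],
)

```text
clock: 13.95
ee_pos: [0.5425, 0.0391, 0.0345]
tcp_rot: [[0.063, 0.998, 0.002], [0.998, -0.063, -0.0], [-0.0, 0.002, -1.0]]
contact_force: [-1.3, 0.4, -4.7]
grip_width: 0.0116
finger_force: 30.0
```

>>> drive_tool(
  moves=[
    [[0, 0.004, 0], [0, 0, 0]],
    [[0, 0.008, 0], [0, 0, 0]],
    [[0, 0.012, 0], [0, 0, 0]],
    [[0, 0.016, 0], [0, 0, 0]],
    [[0, 0.02, 0], [0, 0, 0]],
  ],
)

```text
clock: 14.58
ee_pos: [0.5474, 0.0388, 0.0345]
tcp_rot: [[0.063, 0.998, 0.002], [0.998, -0.063, -0.0], [-0.0, 0.002, -1.0]]
contact_force: [-0.9, 0.7, -5.6]
grip_width: 0.0116
finger_force: 30.0
```

>>> drive_tool(
  moves=[
    [[0, 0.002, 0], [0, 0, 0]],
    [[0, 0.004, 0], [0, 0, 0]],
    [[0, 0.006, 0], [0, 0, 0]],
    [[0, 0.008, 0], [0, 0, 0]],
    [[0, 0.01, 0], [0, 0, 0]],
  ],
)

```text
clock: 15.2
ee_pos: [0.5499, 0.0387, 0.0346]
tcp_rot: [[0.063, 0.998, 0.002], [0.998, -0.063, -0.0], [-0.0, 0.002, -1.0]]
contact_force: [-1.1, 0.4, -4.7]
grip_width: 0.0115
finger_force: 30.0
```

```bash
python3 -c "
from h import *
st();sx()"
```

```text
15.2 [0.5499 0.0387 0.0346] yaw -3.63 F [-1.09  0.37 -4.72] w 0.0115 ff 30.0
bar front shelf x -12.32 y 0.29
```

```bash
cat >> h.py <<'E'
def gap():
    c=cam("top");k=8;x0,y0,x1,y1=285,185,342,240
    u=cv2.resize(c["img"][y0:y1,x0:x1],None,fx=k,fy=k,interpolation=cv2.INTER_CUBIC);h=cv2.cvtColor(u,cv2.COLOR_RGB2HSV)
    m=(h[...,0]>75)&(h[...,0]<100)&(h[...,1]>110)
    C=np.array([.5682,.0372]);a=np.radians(-3.65);ex=np.array([np.cos(a),np.sin(a)])
    ys,xs=np.nonzero(m);P=np.array([on(c,((x+.5)/k-.5+x0,(y+.5)/k-.5+y0),.021)[:2] for x,y in zip(xs,ys)])-C
    X=P@ex*1e3;Y=P@[-ex[1],ex[0]]*1e3
    for l in range(-50,50,4):
        q=X[(Y>=l)&(Y<l+4)&(X<90)]
        if len(q)>20:print(l+2,round(q.max(),1),round(q.min(),1))
E
python3 -c "
from h import *
gap()"
```

```text
-44 71.2 47.4
-40 71.4 47.2
-36 70.9 47.2
-32 54.0 48.7
-16 47.7 41.4
-12 49.6 39.8
-8 50.5 39.3
-4 50.2 39.1
0 50.5 38.2
4 50.2 37.9
8 49.9 38.1
12 50.1 36.8
16 50.0 36.3
20 50.7 36.2
24 50.0 36.3
28 47.3 37.2
44 51.9 35.1
48 51.9 35.1
```

>>> drive_tool(
  moves=[
    [[0, 0.001, 0], [0, 0, 0]],
    [[0, 0.002, 0], [0, 0, 0]],
    [[0, 0.003, 0], [0, 0, 0]],
    [[0, 0.004, 0], [0, 0, 0]],
  ],
)

```text
clock: 15.75
ee_pos: [0.5507, 0.0386, 0.0346]
tcp_rot: [[0.063, 0.998, 0.001], [0.998, -0.063, -0.0], [-0.0, 0.001, -1.0]]
contact_force: [-2.0, 0.5, -3.6]
grip_width: 0.0121
finger_force: 30.0
```

>>> drive_tool(
  moves=[
    [[0, 0.001, 0], [0, 0, 0]],
    [[0, 0.002, 0], [0, 0, 0]],
    [[0, 0.002, 0], [0, 0, 0]],
  ],
)

```text
clock: 16.12
ee_pos: [0.5508, 0.0386, 0.0345]
tcp_rot: [[0.063, 0.998, 0.0], [0.998, -0.063, -0.0], [-0.0, 0.0, -1.0]]
contact_force: [-3.1, 0.5, -2.0]
grip_width: 0.0121
finger_force: 30.0
```

>>> drive_tool(
  moves=[
    [[0, 0, 0], [0, 0, 0]],
    [[0, 0, 0], [0, 0, 0]],
  ],
)

```text
clock: 16.38
ee_pos: [0.5508, 0.0386, 0.0345]
tcp_rot: [[0.063, 0.998, 0.0], [0.998, -0.063, -0.0], [-0.0, 0.0, -1.0]]
contact_force: [-4.0, 1.1, -3.0]
grip_width: 0.012
finger_force: 30.0
```

>>> drive_tool(
  moves=[
    [[0, 0.001, 0], [0, 0, 0]],
    [[0, 0.001, 0], [0, 0, 0]],
  ],
)

```text
clock: 16.62
ee_pos: [0.5508, 0.0386, 0.0344]
tcp_rot: [[0.063, 0.998, -0.0], [0.998, -0.063, -0.0], [-0.0, -0.0, -1.0]]
contact_force: [-4.7, 0.6, -2.0]
grip_width: 0.0123
finger_force: 30.0
```

```bash
python3 -c "
from h import *
st();sx();gap();st()"
```

```text
16.62 [0.5508 0.0386 0.0344] yaw -3.63 F [-4.69  0.6  -1.98] w 0.0123 ff 30.0
bar front shelf x -11.48 y 0.28
-44 71.6 49.5
-40 71.8 49.4
-36 71.3 49.7
-32 55.7 51.5
-16 49.5 44.2
-12 51.1 41.9
-8 50.6 41.8
-4 51.3 41.2
0 51.6 40.6
4 51.0 40.0
8 51.4 39.5
12 51.2 39.3
16 51.6 39.1
20 51.6 38.5
24 50.7 38.4
28 48.0 41.0
44 55.0 37.2
48 55.3 36.8
16.68 [0.5508 0.0386 0.0344] yaw -3.63 F [-4.63  0.51 -1.95] w 0.0117 ff 30.0
```

>>> drive_tool(
  moves=[
    [[0, 0.001, 0], [0, 0, 0]],
    [[0, 0.001, 0], [0, 0, 0]],
    [[0, 0.001, 0], [0, 0, 0]],
  ],
)

```text
clock: 17.05
ee_pos: [0.5508, 0.0386, 0.0344]
tcp_rot: [[0.063, 0.998, -0.001], [0.998, -0.063, -0.0], [-0.0, -0.001, -1.0]]
contact_force: [-6.0, -0.1, -1.7]
grip_width: 0.0119
finger_force: 30.0
```

```bash
python3 - <<'E'
from h import *
st();sx()
t=camera("top")["img"][175:250,270:350];s=camera("scene")["img"][160:240,280:370]
v=np.zeros((400,800,3),np.uint8);v[:375,:400]=cv2.resize(t,(400,375),interpolation=cv2.INTER_CUBIC);v[:351,405:800]=cv2.resize(s,(395,351),interpolation=cv2.INTER_CUBIC)
cv2.imwrite("pics/p4.png",v[...,::-1])
E
```

```text
17.05 [0.5508 0.0386 0.0344] yaw -3.63 F [-6.01 -0.09 -1.7 ] w 0.0119 ff 30.0
bar front shelf x -11.47 y 0.24
```

View pics/p4.png

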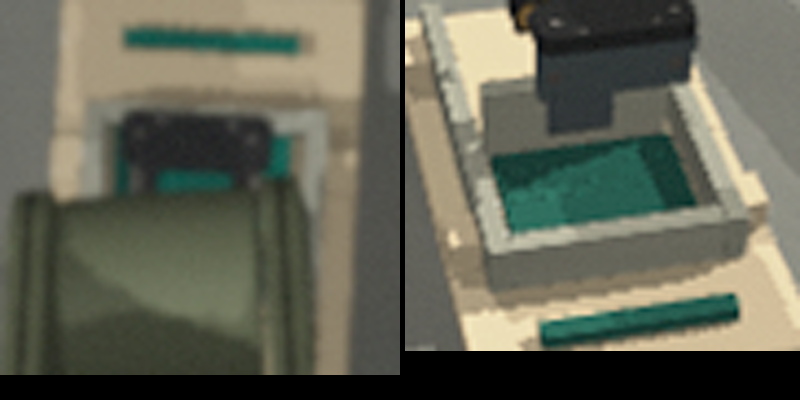

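The row is closed: one solid teal block with the bar square behind it. The bar has stalled at shelf x −11.5 while the force rises to 6 N. I hold for a second, then ease off, set the bar's foot down and release.

>>> drive_tool(
  moves=[
    [[0, 0, 0], [0, 0, 0]],
    [[0, 0, 0], [0, 0, 0]],
    [[0, 0, 0], [0, 0, 0]],
    [[0, 0, 0], [0, 0, 0]],
    [[0, 0, 0], [0, 0, 0]],
  ],
)

```text
clock: 17.77
ee_pos: [0.5508, 0.0385, 0.0344]
tcp_rot: [[0.063, 0.998, -0.001], [0.998, -0.063, -0.0], [-0.0, -0.001, -1.0]]
contact_force: [-5.3, 1.6, -2.4]
grip_width: 0.0121
finger_force: 30.0
```

>>> drive_tool(
  moves=[
    [[0, 0, 0], [0, 0, 0]],
    [[0, 0, 0], [0, 0, 0]],
    [[0, 0, 0], [0, 0, 0]],
    [[0, 0, 0], [0, 0, 0]],
    [[0, 0, 0], [0, 0, 0]],
  ],
)

```text
clock: 18.4
ee_pos: [0.5508, 0.0386, 0.0344]
tcp_rot: [[0.063, 0.998, -0.001], [0.998, -0.063, -0.0], [-0.0, -0.001, -1.0]]
contact_force: [-4.9, -0.1, -2.1]
grip_width: 0.012
finger_force: 30.0
```

>>> drive_tool(
  moves=[
    [[0, -0.001, 0], [0, 0, 0]],
    [[0, -0.002, 0], [0, 0, 0]],
    [[0, -0.002, 0.001], [0, 0, 0]],
    [[0, -0.002, 0.002], [0, 0, 0]],
    [[0, -0.002, 0.002], [0, 0, 0]],
  ],
)

```text
clock: 19.02
ee_pos: [0.5508, 0.0386, 0.034]
tcp_rot: [[0.063, 0.998, 0.0], [0.998, -0.063, -0.0], [-0.0, 0.0, -1.0]]
contact_force: [-6.2, 0.2, -2.8]
grip_width: 0.0119
finger_force: 30.0
```

```bash
python3 -c "
from h import *
st();sx()"
```

```text
19.02 [0.5508 0.0386 0.034 ] yaw -3.63 F [-6.18  0.16 -2.79] w 0.0119 ff 30.0
bar front shelf x -11.47 y 0.25
```

>>> drive_tool(
  moves=[
    [[0, 0.001, 0], [0, 0, 0]],
    [[0, 0.001, 0], [0, 0, 0]],
    [[0, 0.001, 0], [0, 0, 0]],
    [[0, 0.001, 0], [0, 0, 0]],
    [[0, 0.001, 0], [0, 0, 0]],
  ],
)

```text
clock: 19.65
ee_pos: [0.5508, 0.0386, 0.034]
tcp_rot: [[0.063, 0.998, -0.0], [0.998, -0.063, -0.0], [-0.0, -0.0, -1.0]]
contact_force: [-5.1, 0.4, -1.4]
grip_width: 0.012
finger_force: 30.0
```

>>> drive_tool(
  moves=[
    [[0, 0, 0], [0, 0, 0]],
    [[0, 0, 0], [0, 0, 0]],
    [[0, 0, 0], [0, 0, 0]],
    [[0, 0, 0], [0, 0, 0]],
    [[0, 0, 0], [0, 0, 0]],
  ],
)

```text
clock: 20.27
ee_pos: [0.5508, 0.0386, 0.034]
tcp_rot: [[0.063, 0.998, -0.0], [0.998, -0.063, -0.0], [-0.0, -0.0, -1.0]]
contact_force: [-5.7, 0.4, -2.2]
grip_width: 0.0119
finger_force: 30.0
```

>>> drive_tool(
  moves=[
    [[0, -0.001, 0], [0, 0, 0]],
    [[0, -0.002, 0], [0, 0, 0]],
    [[0, -0.003, 0], [0, 0, 0]],
    [[0, -0.003, 0], [0, 0, 0]],
  ],
)

```text
clock: 20.78
ee_pos: [0.5507, 0.0386, 0.034]
tcp_rot: [[0.063, 0.998, 0.001], [0.998, -0.063, -0.0], [-0.0, 0.001, -1.0]]
contact_force: [-5.1, 1.1, -4.8]
grip_width: 0.0125
finger_force: 30.0
```

>>> drive_tool(
  moves=[
    [[0, -0.001, 0], [0, 0, 0]],
    [[0, -0.002, 0.001], [0, 0, 0]],
    [[0, -0.002, 0.001], [0, 0, 0]],
    [[0, -0.002, 0.001], [0, 0, 0]],
  ],
)

```text
clock: 21.28
ee_pos: [0.5507, 0.0386, 0.0339]
tcp_rot: [[0.063, 0.998, 0.002], [0.998, -0.063, -0.0], [-0.0, 0.002, -1.0]]
contact_force: [-3.3, 0.3, -3.3]
grip_width: 0.0118
finger_force: 30.0
```

```bash
python3 -c "
from h import *
st();sx()"
```

```text
21.27 [0.5507 0.0386 0.0339] yaw -3.62 F [-3.27  0.34 -3.33] w 0.0118 ff 30.0
bar front shelf x -11.55 y 0.25
```

>>> drive_tool(
  moves=[
    [[0, 0, 0], [0, 0, 0]],
    [[0, 0, 0], [0, 0, 0]],
  ],
  force=6,
)

```text
clock: 21.52
ee_pos: [0.5507, 0.0386, 0.034]
tcp_rot: [[0.063, 0.998, 0.002], [0.998, -0.063, -0.0], [-0.0, 0.002, -1.0]]
contact_force: [-2.8, -1.0, -2.5]
grip_width: 0.0118
finger_force: 6.0
```

>>> drive_tool(
  moves=[
    [[0, 0, 0], [0, 0, 0]],
    [[0, 0, 0], [0, 0, 0]],
    [[0, 0, 0], [0, 0, 0]],
    [[0, 0, 0], [0, 0, 0]],
    [[0, 0, 0], [0, 0, 0]],
  ],
  gripper=0.3,
)

```text
clock: 22.15
ee_pos: [0.5505, 0.0386, 0.0339]
tcp_rot: [[0.063, 0.998, 0.002], [0.998, -0.063, -0.0], [-0.0, 0.002, -1.0]]
contact_force: [0.2, -0.5, -0.8]
grip_width: 0.0322
finger_force: 0.0
```

>>> drive_tool(
  moves=[
    [[0, 0, -0.03], [0, 0, 0]],
    [[0, 0, -0.08], [0, 0, 0]],
    [[0, 0, -0.16], [0, 0, 0]],
    [[0, 0, -0.3], [0, 0, 0]],
    [[0, 0, -0.45], [0, 0, 0]],
  ],
)

```text
clock: 22.78
ee_pos: [0.5501, 0.0386, 0.1481]
tcp_rot: [[0.063, 0.998, 0.002], [0.998, -0.063, -0.0], [-0.0, 0.002, -1.0]]
contact_force: [0.2, 0.4, -0.8]
grip_width: 0.0317
finger_force: 0.0
```

>>> drive_tool(
  moves=[
    [[0, -0.2, -0.1], [0, 0, 0]],
    [[0, -0.4, -0.2], [0, 0, 0]],
    [[0, -0.6, -0.25], [0, 0, 0]],
    [[0, -0.6, -0.25], [0, 0, 0]],
  ],
)

```text
clock: 23.28
ee_pos: [0.3981, 0.0483, 0.2106]
tcp_rot: [[0.063, 0.998, 0.005], [0.998, -0.063, 0.0], [0.0, 0.005, -1.0]]
contact_force: [0.7, 0.9, -0.5]
grip_width: 0.0322
finger_force: 0.0
```

```bash
python3 - <<'E'
from h import *
st()
t=camera("top")["img"][165:290,265:355];s=camera("scene")["img"][130:255,265:380]
v=np.zeros((500,800,3),np.uint8);v[:500,:360]=cv2.resize(t,(360,500),interpolation=cv2.INTER_CUBIC);v[:468,368:798]=cv2.resize(s,(430,468),interpolation=cv2.INTER_CUBIC)
cv2.imwrite("pics/p5.png",v[...,::-1])
E
```

```text
23.27 [0.3981 0.0483 0.2106] yaw -3.59 F [ 0.67  0.88 -0.5 ] w 0.0322 ff 0.0
```

View pics/p5.png

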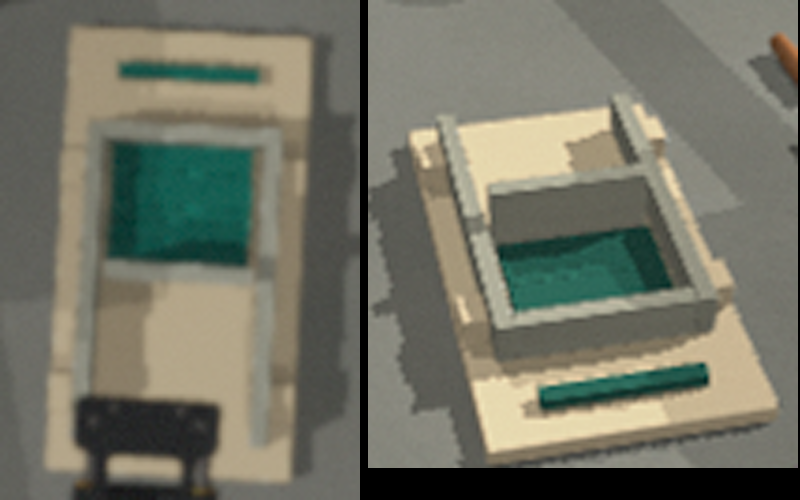

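The top crop shows one gap-free teal block from the far dam (y≈142) to the bar (y≈265). The bar stands square against the row, the spare is untouched at (190,72), and the arm is clear, so I hand in.

```bash
python3 -c "
from rig import *
print(sign_off())"
```

```text
the job is handed in; nothing more can be done
None
```

The five strips are tight side by side and pressed against the far dam (held at about 5–6 N for roughly 3 s); the bar stands on the shelf against the row, the spare strip was not touched, and the job is handed in at about 23 s.

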